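# Pack the pocket books into the desk rack

### The job

Tidy the two loose pocket books away into the desk rack: stand the blue one upright next to the red book that is already there, and the orange one upright next to the blue, all fully on the rack's base. Then slide the end stop up snug, so that the three books stand closed up tight between it and the wall, and let go. Leave the other things on the desk where they are.

Things in the scene. Friction and masses are not known exactly. Their poses are not given: they have to be found in the camera images.
- rack: Fixed desk-top book rack. Grey base 150 mm (its x) by 320 mm (its y), 12 mm thick; origin at the centre of the base's underside, z up. At its -y end stands the fixed grey wall, 130 mm wide, inner face at y = -150 mm, top 102 mm above the desk. Books stand on the base (12 mm above the desk) with their thickness along the rack's y.
- stop (a joint): Travel of the sliding blue end stop in m: 0 fully open, up to 0.19 as it slides along the rack's y to the wall. Clear space between wall and stop: 215 mm minus this. It starts at 0 to 0.03. About 2 N of friction, about 10 N when pushing all three books; no spring, stays put. Plate 130 mm wide, 8 mm thick, top 91 mm above the desk; its foot, on the far side from the books, carries a black post.
- stop_grip (a point): Point on the axis of the stop's upright black post (18 mm in the rack's x by 14 mm in the rack's y), 20 mm below its top, 125 mm above the desk; it lies 78 mm from the stop's book-side face, on the side away from the wall. The post can be pinched from above to slide the stop.
- red_book_mid (a point): Centre of the red pocket book, 105 mm deep (its x) x 30 mm thick (its y) x 148 mm tall (its z). It already stands in the rack, loosely, near the wall.
- blue_book_mid (a point): Centre of the dark blue pocket book, 105 mm deep (its x) x 26 mm thick (its y) x 148 mm tall (its z), about 0.25 kg, standing upright on the desk; spine towards its +x.
- orange_book_mid (a point): Centre of the orange pocket book, 105 mm deep (its x) x 22 mm thick (its y) x 148 mm tall (its z), about 0.21 kg, standing upright on the desk; spine towards its +x.
- black_tape: Bystander: roll of black electrical tape lying flat, 72 mm across, 19 mm high; origin at the centre of its underside.
- thread_reel: Bystander: small white reel with a blue middle lying flat, 54 mm across, 16 mm high; origin at the centre of its underside.
- mini_computer: Bystander: red plastic single-board-computer case, 88 x 62 x 26 mm; origin at the centre of its underside.
- grey_enclosure: Bystander: pale grey plastic instrument box, 80 x 120 x 50 mm; origin at the centre of its underside.
- tape_measure: Bystander: black and orange tape measure standing on its foot, about 80 x 39 x 53 mm; origin at the centre of its underside.
- pliers: Bystander: long-nose pliers with orange handles lying flat, about 150 x 75 x 12 mm; origin at the centre of its underside.
Not all that is in view belongs to the job. Several things look just like the part that bears blue_book_mid: the one meant starts farthest to the robot's left.

How it is judged:
By the outcome, as a careful person would: the job done as asked, in the order asked, and still so for the second after the job is handed in, with the robot touching nothing.
It also fails if it takes over 69 s, if anything falls off the work surface, if the arm or the gripper's body presses on something with over 40 N, if the wrist force passes 120 N, or if a joint passes its speed limit or range.

### The arm

A 6-joint arm with a two-finger parallel gripper is mounted at the origin on the work surface. World frame = base frame: x ahead of the robot, y to its left, z up, the work surface at z = 0. Lengths are in m, angles in rad, forces in N, time in s.
With the tool pointing down it reaches from about 0.15 to 0.775 m from the base axis. Payload 6.1 kg.
Tool frame: the origin (TCP) lies on the centre line of the jaws, within the pads' length; the fingertips stand 14 mm ahead of it and the grasp point (between the pads) lies 5 mm behind it (arm.finger_overhang is the z of the fingertips in the tool frame, in m); z points along the fingers, y is the line along which they close (so a half turn about z gives the same grasp; the last joint's range is limited). The gripper opens to 85 mm and grips with 20 to 120 N. Pads are 22 mm wide; open, the fingers measure 114 mm over their backs; the gripper's body (76 mm by 85 mm) begins 54 mm behind the grasp point. The pads swing forward as they close: fully open they stand 13 mm farther back than shut.
Start: joints at [1.107, 0.126, -0.04, 1.405, 0, 1.571], TCP at [0.235, 0.47, 0.245] pointing down, gripper open.
Joint ranges: [-2.72, 2.72], [-0.95, 1.95], [-1.27, 1.35], [-1.78, 2.02], [-1.46, 1.47], [-3.14, 3.14]. Speed limits (rad/s): [2.39, 2.39, 3.01, 3.14, 3.14, 3.14].

### API

Orientations are given as a unit quaternion [w, x, y, z].
In Python, from cell import arm, eyes, finder gives the robot as it stands.
- The arm moves only by the tool jog_arm, never from a script. Its argument "targets" is a list of rows, each an object with "delta_pos": the shift along the tool's x, y, z scaled (see below), a list of three; "dr": the turn, a rotation vector about the tool's x, y, z scaled (see below), a list of three. A call has 1 to 12 rows; each row is the pose to reach, as a shift and turn from the pose commanded when the call began, along the tool's axes at that moment; what a row does not reach only later rows make up. The controller multiplies each number of a shift by 250 mm and each number of a turn by pi/2 rad. A row lasts 1/12 s, in which the tool goes at most 41.7 mm and 7.16 degrees, less where a joint would pass 70% of its speed; a pose out of reach is approached as far as the arm can. A call with a number of a shift or a turn outside -1 to 1 is refused whole. A call with a gripper value outside its range is refused whole. "fingers" is the gripper's target within -1 to 1 (shut at 1, half-way at 0, fully open at -1), set as the call begins (left out, the last holds). The fingers move at their own pace and stop on an object; the grip force is fixed at half the most. Time passes only in rows, so rows that repeat a pose let the fingers close. It gives the time, the measured TCP pose, the force, the opening and the grip force at its end, in the units of the state.
- arm.read_state(): the state, without advancing time (a new reading comes with each control period).
- eyes.get_image(name): name is "scene" or "side" or "wrist"; returns a dict with "frame" (420x560x3 uint8, red, green, blue), "range_z" (420x560 float32, m along the optical axis (not along the pixel's ray), 0 where there is no reading), "vertical_fov" (degrees; the focal length in pixels is half the picture's height over the tangent of half this angle, whatever the lens; pixels are square), "cx", "cy" (the principal point, pixels), "position" and "rotation" of the camera in the world. Camera axes: x right, y down, z forward; pixel columns grow to the right and rows downward; lengths in m; the calibration is good to about 2 mm. A picture is of the moment at which its call begins.
- arm.sign_off(): hands the job in; it is judged then, once.
Trained networks look in a picture, given as the dict that the camera call returned (one of the last four; its "shot" number tells which), for a name from the list of things; names that differ only in an ending like _2 or _b are one class to them, and where a whole thing is asked for, a point or a joint stands for the part that bears it (a point fixed in the world has none). Each returns a list of dicts, best first, with "p" (0 to 1); they miss things now and then, are a little off and sometimes report something else, mostly with a low value. They report only what shows in the picture. A call takes as long as a camera call. They do not tell look-alikes from the thing itself.
- finder.search_frame(picture, name): "point" ([column, row] as shares, 0 to 1, of the picture: columns of its width, rows of its height, amid what is visible of it).
The state is a dict: "time_s": time; "qpos": joint angles; "joint_velocities": joint speeds; "effort": joint torques, N m; "ee_pos": TCP position; "orientation": TCP orientation; "force": force on the tool from outside, world axes, zero at the start; "ft_torque": the same for the moment, N m; "opening": finger opening in m; "finger_force": force on a finger pad.
Only numpy, scipy, OpenCV 4.12 (cv2) and the standard library are available. Lean on these libraries where they do the work, as an engineer would, in place of code of your own. Each camera call takes 0.05 s, during which the arm holds its last target. There are 200 camera calls.

## Working session

There is one attempt and no reset: what is moved stays moved. The work goes in short steps, Python scripts to look and compute and a tool call to move; the robot and the scene stay as the last step left them, time stands still between calls to the robot, and variables do not carry over. Pictures are saved under pics/ and viewed, at most 10 in all, crops included, and the job is handed in when it is done.

Besides the shell and the picture viewer there is one more tool, called after "Request:" as a command line: name --argument value ..., lists and objects as JSON in quotes. jog_arm: Moves the arm, as the interface text tells. Shifts and turns lie within -1 to 1; 1 stands for 250 mm of shift or pi/2 rad of turn. Its arguments: {"type":"object","properties":{"targets":{"type":"array","items":{"type":"object","properties":{"delta_pos":{"type":"array","items":{"type":"number","minimum":-1,"maximum":1}},"dr":{"type":"array","items":{"type":"number","minimum":-1,"maximum":1}}}}},"fingers":{"type":"number"}},"required":["targets"]}

```bash
mkdir -p pics; ls; cat > h.py <<'E'
import numpy as np, cv2
from cell import arm, eyes, finder
def grab(n):
    p=eyes.get_image(n); f=210/np.tan(np.radians(p["vertical_fov"])/2)
    R=np.array(p["rotation"],float)
    if R.shape!=(3,3):
        from scipy.spatial.transform import Rotation
        R=Rotation.from_quat(R,scalar_first=True).as_matrix()
    z=p["range_z"]; v,u=np.indices(z.shape)
    c=np.stack([(u-p["cx"])*z/f,(v-p["cy"])*z/f,z],-1)
    W=c@R.T+np.array(p["position"]); W[z<=0]=np.nan
    return p,W
def save(n,im): cv2.imwrite("pics/"+n,cv2.cvtColor(np.ascontiguousarray(im),cv2.COLOR_RGB2BGR))
E
python3 - <<'E'
from h import *
a,W=grab("scene"); b,V=grab("side")
save("a.png",a["frame"]);save("b.png",b["frame"]); np.savez("s.npz",W=W,V=V,a=a["frame"],b=b["frame"])
for nm,p,X in(("scene",a,W),("side",b,V)):
  print(nm,p["position"])
  for n in["rack","stop_grip","red_book_mid","blue_book_mid","orange_book_mid"]:
    for d in finder.search_frame(p,n)[:5]:
      u,v=d["point"][0]*560,d["point"][1]*420
      print(n,round(d["p"],2),int(u),int(v),X[min(int(v),419),min(int(u),559)].round(3))
print(arm.read_state())
E
```

```text
pics
scene [1.03519194 0.10026606 0.85738228]
rack 0.91 231 234 [ 0.573 -0.113  0.01 ]
stop_grip 0.7 256 231 [ 0.558 -0.053  0.019]
stop_grip 0.48 246 162 [ 0.344 -0.129  0.019]
red_book_mid 0.88 167 213 [ 0.615 -0.233  0.136]
blue_book_mid 0.92 354 202 [0.52  0.167 0.147]
blue_book_mid 0.69 295 162 [0.378 0.014 0.087]
blue_book_mid 0.66 190 147 [ 0.407 -0.251  0.123]
orange_book_mid 0.87 427 221 [0.507 0.339 0.1  ]
side [ 0.15352633 -0.69729486  0.85260615]
rack 0.75 235 193 [0.465 0.151 0.099]
stop_grip 0.59 300 253 [ 0.514 -0.094  0.087]
stop_grip 0.28 313 217 [0.637 0.052 0.022]
red_book_mid 0.75 369 286 [ 0.564 -0.274  0.14 ]
blue_book_mid 0.73 235 191 [0.466 0.151 0.106]
blue_book_mid 0.69 281 348 [ 0.349 -0.316  0.148]
blue_book_mid 0.57 214 246 [ 0.341 -0.029  0.137]
blue_book_mid 0.55 302 251 [ 0.518 -0.095  0.092]
orange_book_mid 0.9 216 157 [0.486 0.331 0.089]
orange_book_mid 0.46 236 323 [ 0.329 -0.148  0.018]
{'time_s': 0.6, 'qpos': array([ 1.10700756e+00,  1.25737440e-01, -3.96183473e-02,  1.40543258e+00,
       -1.25900473e-05,  1.57077830e+00]), 'joint_velocities': array([ 0.00041835, -0.00088035,  0.00021178,  0.00322755,  0.00040817,
        0.00253367]), 'effort': array([ 6.42126020e-05, -4.35434353e+01,  3.52944338e+01,  1.01858404e-03,
        7.49275569e-05, -1.86582048e-05]), 'ee_pos': array([0.23483687, 0.46950012, 0.24531896]), 'orientation': array([7.04063283e-06, 2.29812836e-01, 9.73234843e-01, 2.42411976e-06]), 'force': array([ 0.26779036, -0.38415927,  0.37487228]), 'ft_torque': array([-0.01815116,  0.03499221,  0.03034326]), 'finger_force': 0.0, 'opening': 0.08542727080072066}
```

View pics/a.png

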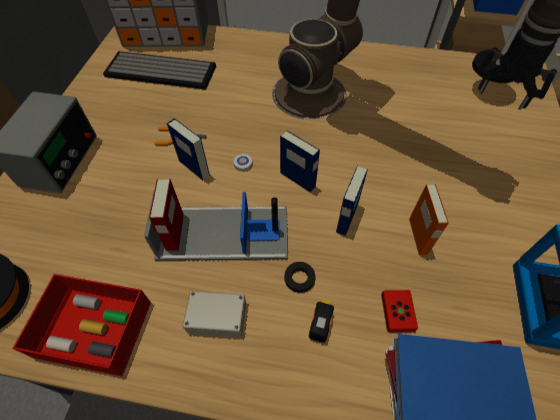

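View pics/b.png

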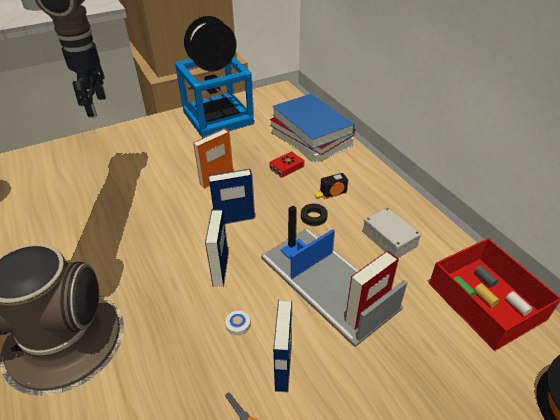

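Scene view: three dark blue books at (354,202), (299,162) and (188,148). World +y (robot's left) is image right, so (354,202), y≈0.17, is the one meant. Orange is at (427,221), red in the rack at (167,213), stop post at (275,215).

```bash
python3 - <<'E'
from h import *
d=np.load("s.npz")
P=np.vstack([d["W"].reshape(-1,3),d["V"].reshape(-1,3)]);C=np.vstack([d["a"].reshape(-1,3),d["b"].reshape(-1,3)])
src=np.r_[np.zeros(420*560),np.ones(420*560)]
def rect(m,n):
    for s in(0,1,2):
        q=P[m&((src==s)|(s==2))]
        if len(q)<15: print(n,s,len(q));continue
        c,wh,a=cv2.minAreaRect((q[:,:2]*1000).astype(np.float32)); print(n,s,len(q),np.round(c,1),np.round(wh,1),round(a,1),"z",np.nanmedian(q[:,2]).round(4))
def near(x,y,r): return np.hypot(P[:,0]-x,P[:,1]-y)<r
top=(P[:,2]>.143)&(P[:,2]<.153)
rect(top&near(.5,.16,.08),"blue"); rect(top&near(.49,.33,.08),"orange"); rect(top&near(.57,-.25,.1),"red")
rect(top&near(.36,0,.09),"blue2")
rect((P[:,2]>.135)&(P[:,2]<.152)&near(.5,-.02,.07),"post")
rect((P[:,2]>.084)&(P[:,2]<.094)&near(.55,-.07,.1),"stopplate")
g=(P[:,2]>.008)&(P[:,2]<.016)&(P[:,0]>.42)&(P[:,0]<.72)&(P[:,1]>-.32)&(P[:,1]<.06)&(np.ptp(C.astype(int),axis=1)<30)
rect(g,"base")
im=cv2.resize(d["a"][150:270,310:470],None,fx=5,fy=5,interpolation=cv2.INTER_CUBIC); save("c.png",im)
E
```

```text
blue 0 390 [470.9 165.1] [ 26.1 100.4] 77.0 z 0.1455
blue 1 313 [467.2 162. ] [34.1 94. ] 77.5 z 0.1463
blue 2 703 [470.1 161.4] [ 34.1 100.4] 77.4 z 0.1458
orange 0 429 [489.2 346.8] [105.   24.9] 13.3 z 0.1456
orange 1 232 [484.6 344.2] [107.7  27.8] 14.1 z 0.1465
orange 2 661 [486.4 344.7] [111.4  28. ] 14.1 z 0.146
red 0 95 [ 594.2 -238.2] [ 27.4 110. ] 86.8 z 0.1481
red 1 143 [ 589.  -267.6] [ 28.6 108.9] 86.1 z 0.1483
red 2 238 [ 592. -253.] [110.4  32. ] 11.5 z 0.1481
blue2 0 351 [366.1  20.6] [104.9  29.2] 61.0 z 0.1453
blue2 1 436 [361.5  19. ] [108.6  26.6] 61.0 z 0.1466
blue2 2 787 [363.9  18.6] [110.4  31. ] 60.8 z 0.146
post 0 48 [545.6  -8.5] [15.9 13.7] 24.7 z 0.1429
post 1 48 [539.1 -11.3] [16.2 13.2] 2.2 z 0.1433
post 2 96 [542.1  -9.8] [24.1 14.9] 17.7 z 0.143
stopplate 0 188 [552.3 -72.5] [103.9 101.9] 47.8 z 0.0897
stopplate 1 252 [559.1 -71.7] [103.5 105.7] 65.4 z 0.0901
stopplate 2 440 [549.  -45.1] [134.5  87. ] 11.8 z 0.0899
base 0 4639 [ 572.4 -104.5] [339.9 216.3] 87.2 z 0.0111
base 1 3866 [ 592.9 -121. ] [214.4 342. ] 11.0 z 0.0124
base 2 8505 [ 603.4 -119. ] [235.8 342. ] 11.0 z 0.0117
```

View pics/c.png

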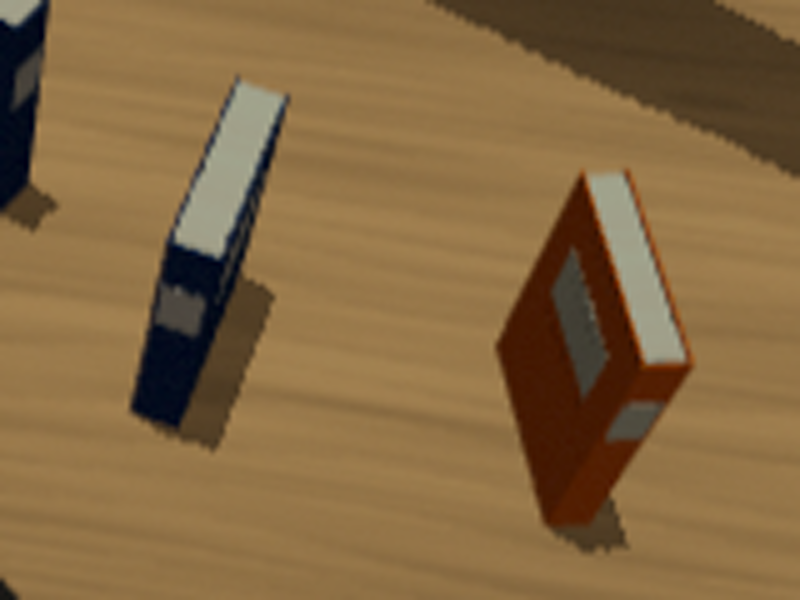

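The crop confirms the choice: the leftmost blue book (354,202) has its spine towards +x, yaw ≈ -13°. Orange has its spine towards +x, yaw ≈ +14°. Next I pin down the rack axes.

```bash
python3 - <<'E'
from h import *
d=np.load("s.npz")
for nm,X,I in(("scene",d["W"],d["a"]),("side",d["V"],d["b"])):
    P=X.reshape(-1,3);C=I.reshape(-1,3).astype(int);r,g,b=C.T
    roi=(P[:,0]>.42)&(P[:,0]<.72)&(P[:,1]>-.34)&(P[:,1]<.07)
    def rect(m,n):
        q=P[m&roi]; c,wh,a=cv2.minAreaRect((q[:,:2]*1000).astype(np.float32)); print(nm,n,len(q),np.round(c,1),np.round(wh,1),round(a,1),"z",np.percentile(q[:,2],[5,95]).round(3))
    blue=(b>g+40)&(b>r+60)
    rect(blue&(P[:,2]>.086)&(P[:,2]<.094),"plate top")
    rect((np.ptp(C,axis=1)<30)&(P[:,2]>.099)&(P[:,2]<.106)&(P[:,1]<-.2),"wall top")
    red=(r>b+50)&(r>g+50)
    for lo,hi in((.03,.06),(.12,.14)): rect(red&(P[:,2]>lo)&(P[:,2]<hi)&(P[:,1]<-.15),"red %g"%lo)
    white=(C.min(1)>110)&(np.ptp(C,axis=1)<60)
    rect(white&(P[:,2]>.15)&(P[:,2]<.17)&(P[:,1]<-.15),"red top")
    gr=(np.ptp(C,axis=1)<25)&(P[:,2]>.009)&(P[:,2]<.015)
    q=P[gr&roi]
    print(nm,"base ext at angles",[(a,[np.percentile(q[:,:2]@v,[1,99]).round(3).tolist() for v in (np.array([np.cos(t),np.sin(t)]),np.array([-np.sin(t),np.cos(t)]))]) for a in(9,11,13) for t in[np.radians(a)]])
E
```

```text
scene plate top 141 [559.7 -80.3] [127.9   7.2] 11.0 z [0.088 0.092]
scene wall top 111 [ 610.9 -261.3] [95.9 56.3] 11.8 z [0.099 0.104]Traceback (most recent call last):
  File "<stdin>", line 12, in <module>
  File "<stdin>", line 7, in rect
    return _quantile_unchecked(
        a, q, axis, out, overwrite_input, method, keepdims, weights)
    return _ureduce(a,
                    func=_quantile_ureduce_func,
    ...<5 lines>...
                    overwrite_input=overwrite_input,
                    method=method)
    r = func(a, **kwargs)
    result = _quantile(arr,
                       quantiles=q,
    ...<2 lines>...
                       out=out,
                       weights=wgt)
    slices_having_nans = np.isnan(arr[-1, ...])
                                  ~~~^^^^^^^^^
IndexError: index -1 is out of bounds for axis 0 with size 0
```

```bash
python3 - <<'E'
from h import *
d=np.load("s.npz")
t=np.radians(11);A=np.array([[np.cos(t),np.sin(t)],[-np.sin(t),np.cos(t)]])
pc=A@[.558,-.081]; print("plate (u,v)",pc)
for nm,X,I in(("scene",d["W"],d["a"]),("side",d["V"],d["b"])):
    P=X.reshape(-1,3);C=I.reshape(-1,3).astype(int);r,g,b=C.T
    Q=P[:,:2]@A.T-pc   # rack axes relative to plate centre
    roi=(np.abs(Q[:,0])<.1)&(Q[:,1]<-.1)&(Q[:,1]>-.26)
    def ext(m,n):
        q=Q[m&roi]
        if len(q)<10: print(nm,n,len(q));return
        c,wh,a=cv2.minAreaRect((q*1000).astype(np.float32)); print(nm,n,len(q),np.percentile(q,[2,98],axis=0).T.round(3).tolist(),np.round(c,1),np.round(wh,1),round(a,1))
    ext((C.min(1)>90)&(P[:,2]>.15)&(P[:,2]<.17),"red top")
    ext((P[:,2]>.155)&(P[:,2]<.17),"red top any")
    ext((P[:,2]>.11)&(P[:,2]<.14),"red sides hi")
    ext((P[:,2]>.03)&(P[:,2]<.06),"sides lo")
    ext((np.ptp(C,axis=1)<30)&(P[:,2]>.097)&(P[:,2]<.106),"wall top")
E
```

```text
plate (u,v) [ 0.53229244 -0.18598322]
scene red top 435 [[-0.048, 0.048], [-0.188, -0.163]] [  -1.2 -175.8] [100.4  25.9] 1.4
scene red top any 531 [[-0.048, 0.053], [-0.19, -0.16]] [   1.9 -175. ] [107.1  31. ] 0.5
scene red sides hi 272 [[-0.048, 0.055], [-0.188, -0.159]] [   4.7 -161.6] [ 28.4 110.4] 75.5
scene sides lo 305 [[-0.046, 0.066], [-0.212, -0.159]] [  10.1 -175. ] [ 52.3 126.9] 76.3
scene wall top 135 [[-0.027, 0.065], [-0.215, -0.159]] [  17.6 -187.7] [95.9 57.4] 0.8
side red top 581 [[-0.053, 0.046], [-0.188, -0.162]] [  -1.5 -174.8] [105.2  28.6] 0.9
side red top any 700 [[-0.053, 0.05], [-0.191, -0.161]] [  -1.4 -175. ] [107.7  32.4] 0.9
side red sides hi 410 [[-0.054, 0.047], [-0.192, -0.163]] [  -2.2 -177. ] [ 30.7 105.9] 89.8
side sides lo 453 [[-0.068, 0.057], [-0.217, -0.163]] [  -8.8 -212.8] [ 56.5 128. ] 64.4
side wall top 363 [[-0.066, 0.057], [-0.217, -0.169]] [  -3.5 -208.8] [ 54. 123.] 71.3
```

Request:
jog_arm --targets '[{"delta_pos": [-0.3,0.0,0],"dr": [0,0,0]},{"delta_pos": [-0.6,-0.2,0],"dr": [0,0,-0.05]},{"delta_pos": [-0.9,-0.4,0],"dr": [0,0,-0.15]},{"delta_pos": [-1,-0.6,0],"dr": [0,0,-0.15]},{"delta_pos": [-1,-0.65,0],"dr": [0,0,-0.15]},{"delta_pos": [-1,-0.65,0],"dr": [0,0,-0.15]},{"delta_pos": [-1,-0.65,0],"dr": [0,0,-0.15]},{"delta_pos": [-1,-0.65,0],"dr": [0,0,-0.15]},{"delta_pos": [-1,-0.65,0],"dr": [0,0,-0.15]},{"delta_pos": [-1,-0.65,0],"dr": [0,0,-0.15]}]'

```text
time_s: 1.43
ee_pos: [0.3861, 0.2114, 0.2456]
orientation: [0.0, 0.115, 0.993, 0.0]
force: [-0.7, 0.2, 0.2]
opening: 0.0858
finger_force: 0.0
```

Request:
jog_arm --targets '[{"delta_pos": [-0.18,-0.06,0]},{"delta_pos": [-0.367,-0.112,0]},{"delta_pos": [-0.367,-0.112,0]},{"delta_pos": [-0.367,-0.112,0.12]},{"delta_pos": [-0.367,-0.112,0.24]},{"delta_pos": [-0.367,-0.112,0.36]},{"delta_pos": [-0.367,-0.112,0.44]},{"delta_pos": [-0.367,-0.112,0.47]},{"delta_pos": [-0.367,-0.112,0.47]}]'

```text
invalid input
```

Request:
jog_arm --fingers 1 --targets '[{"delta_pos": [0,0,0]},{"delta_pos": [0,0,0]},{"delta_pos": [0,0,0]},{"delta_pos": [0,0,0]},{"delta_pos": [0,0,0]},{"delta_pos": [0,0,0]},{"delta_pos": [0,0,0]},{"delta_pos": [0,0,0]}]'

```text
invalid input
```

Request:
jog_arm --targets '[{"delta_pos": [-0.18,-0.06,0],"dr": [0,0,0]},{"delta_pos": [-0.367,-0.112,0],"dr": [0,0,0]},{"delta_pos": [-0.367,-0.112,0],"dr": [0,0,0]},{"delta_pos": [-0.367,-0.112,0.12],"dr": [0,0,0]},{"delta_pos": [-0.367,-0.112,0.24],"dr": [0,0,0]},{"delta_pos": [-0.367,-0.112,0.36],"dr": [0,0,0]},{"delta_pos": [-0.367,-0.112,0.44],"dr": [0,0,0]},{"delta_pos": [-0.367,-0.112,0.47],"dr": [0,0,0]},{"delta_pos": [-0.367,-0.112,0.47],"dr": [0,0,0]}]'

```text
time_s: 2.18
ee_pos: [0.4674, 0.165, 0.1259]
orientation: [-0.002, 0.113, 0.994, -0.001]
force: [-0.7, -0.4, 0.8]
opening: 0.0852
finger_force: 0.0
```

Request:
jog_arm --fingers 1 --targets '[{"delta_pos": [0,0,0],"dr": [0,0,0]},{"delta_pos": [0,0,0],"dr": [0,0,0]},{"delta_pos": [0,0,0],"dr": [0,0,0]},{"delta_pos": [0,0,0],"dr": [0,0,0]},{"delta_pos": [0,0,0],"dr": [0,0,0]},{"delta_pos": [0,0,0],"dr": [0,0,0]},{"delta_pos": [0,0,0],"dr": [0,0,0]},{"delta_pos": [0,0,0],"dr": [0,0,0]}]'

```text
time_s: 2.85
ee_pos: [0.4695, 0.1646, 0.1289]
orientation: [0.001, 0.114, 0.993, 0.001]
force: [0.2, 1.0, 6.3]
opening: 0.0252
finger_force: 59.9
```

Request:
jog_arm --targets '[{"delta_pos": [0,0,-0.08],"dr": [0,0,0]},{"delta_pos": [0,0,-0.2],"dr": [0,0,0]},{"delta_pos": [0,0,-0.34],"dr": [0,0,0]},{"delta_pos": [0,0,-0.48],"dr": [0,0,0]},{"delta_pos": [0,0,-0.6],"dr": [0,0,0]},{"delta_pos": [0,0,-0.68],"dr": [0,0,0]},{"delta_pos": [-0.06,-0.1,-0.7],"dr": [0,0,-0.04]},{"delta_pos": [-0.12,-0.21,-0.7],"dr": [0,0,-0.09]},{"delta_pos": [-0.19,-0.33,-0.7],"dr": [0,0,-0.14]},{"delta_pos": [-0.26,-0.46,-0.7],"dr": [0,0,-0.2]},{"delta_pos": [-0.32,-0.56,-0.7],"dr": [0,0,-0.25]},{"delta_pos": [-0.36,-0.62,-0.7],"dr": [0,0,-0.268]}]'

```text
time_s: 3.85
ee_pos: [0.5215, -0.0098, 0.3022]
orientation: [-0.001, -0.097, 0.995, -0.0]
force: [-0.2, 0.2, -2.3]
opening: 0.0252
finger_force: 59.9
```

```bash
cat >> h.py <<'E'
def to(x,y,z,yaw):
    "yaw deg of tool y axis wanted; prints scaled deltas"
    from scipy.spatial.transform import Rotation
    s=arm.read_state(); R=Rotation.from_quat(s["orientation"],scalar_first=True).as_matrix()
    n=np.array([np.cos(np.radians(yaw)),np.sin(np.radians(yaw)),0]); T=np.column_stack([np.cross(n,[0,0,-1]),n,[0,0,-1]])
    print("at",s["ee_pos"].round(4),"d",(R.T@(np.array([x,y,z])-s["ee_pos"])/.25).round(3),"dr",(Rotation.from_matrix(R.T@T).as_rotvec()/(np.pi/2)).round(3),"open",round(s["opening"],4),"t",s["time_s"])
E
python3 -c "
from h import *
to(.5818,-.2037,.303,101)"
```

```text
at [ 0.5215 -0.0098  0.3022] d [-0.087 -0.807 -0.003] dr [-0.    -0.001  0.001] open 0.0252 t 3.85
```

Request:
jog_arm --targets '[{"delta_pos": [-0.01,-0.12,0],"dr": [0,0,0]},{"delta_pos": [-0.03,-0.28,0],"dr": [0,0,0]},{"delta_pos": [-0.05,-0.44,0],"dr": [0,0,0]},{"delta_pos": [-0.07,-0.6,0],"dr": [0,0,0]},{"delta_pos": [-0.085,-0.74,0],"dr": [0,0,0]},{"delta_pos": [-0.087,-0.807,0],"dr": [0,0,0]},{"delta_pos": [-0.087,-0.807,0],"dr": [0,0,0]},{"delta_pos": [-0.087,-0.807,0],"dr": [0,0,0]},{"delta_pos": [-0.087,-0.807,0],"dr": [0,0,0]}]'

```text
time_s: 4.6
ee_pos: [0.581, -0.2, 0.3026]
orientation: [-0.0, -0.096, 0.995, 0.0]
force: [-0.2, 0.8, -1.1]
opening: 0.025
finger_force: 60.0
```

```bash
python3 -c "
from h import *
to(.5818,-.2037,.143,101)
p,W=grab('scene'); save('d.png',p['frame'])
q,V=grab('side')
t=np.radians(11);A=np.array([[np.cos(t),np.sin(t)],[-np.sin(t),np.cos(t)]]);pc=A@[.558,-.081]
for X in(W,V):
  P=X.reshape(-1,3);Q=P[:,:2]@A.T-pc
  for lo,hi in((.18,.21),(.25,.28)):
    m=(P[:,2]>lo)&(P[:,2]<hi)&(abs(Q[:,0])<.08)&(Q[:,1]<-.07)&(Q[:,1]>-.25)
    print(lo,m.sum(),np.percentile(Q[m],[1,99],axis=0).T.round(3).tolist())
"
```

```text
at [ 0.581  -0.2     0.3026] d [-0.001 -0.016  0.638] dr [ 0.001 -0.     0.001] open 0.025 t 4.6
0.18 273 [[-0.054, 0.05], [-0.133, -0.108]]
0.25 280 [[-0.051, 0.05], [-0.134, -0.108]]
0.18 470 [[-0.06, 0.045], [-0.135, -0.109]]
0.25 537 [[-0.059, 0.044], [-0.136, -0.109]]
```

View pics/d.png

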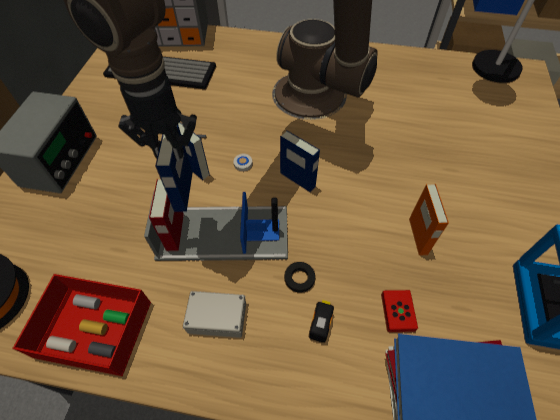

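Blue hangs upright over the rack at (178,180), spine facing the camera, clear of red at (165,215). Lower it now.

Request:
jog_arm --targets '[{"delta_pos": [0,0,0.06],"dr": [0,0,0]},{"delta_pos": [0,0,0.16],"dr": [0,0,0]},{"delta_pos": [0,0,0.28],"dr": [0,0,0]},{"delta_pos": [0,0,0.4],"dr": [0,0,0]},{"delta_pos": [0,0,0.5],"dr": [0,0,0]},{"delta_pos": [0,0,0.57],"dr": [0,0,0]},{"delta_pos": [0,0,0.61],"dr": [0,0,0]},{"delta_pos": [0,0,0.63],"dr": [0,0,0]},{"delta_pos": [0,0,0.642],"dr": [0,0,0]},{"delta_pos": [0,0,0.645],"dr": [0,0,0]},{"delta_pos": [0,0,0.645],"dr": [0,0,0]}]'

```text
time_s: 5.62
ee_pos: [0.582, -0.2008, 0.1428]
orientation: [0.001, -0.096, 0.995, -0.0]
force: [0.6, -0.6, -1.3]
opening: 0.0252
finger_force: 59.9
```

Request:
jog_arm --fingers 0.2 --targets '[{"delta_pos": [0,0,0],"dr": [0,0,0]},{"delta_pos": [0,0,0],"dr": [0,0,0]},{"delta_pos": [0,0,0],"dr": [0,0,0]},{"delta_pos": [0,0,0],"dr": [0,0,0]},{"delta_pos": [0,0,0],"dr": [0,0,0]}]'

```text
time_s: 6.03
ee_pos: [0.5816, -0.201, 0.1419]
orientation: [0.0, -0.096, 0.995, -0.0]
force: [-0.7, 1.2, 0.7]
opening: 0.034
finger_force: 0.0
```

```bash
python3 -c "
from h import *
to(.487,.3455,.30,103.6)"
```

```text
at [ 0.5816 -0.201   0.1419] d [-0.048  2.218 -0.633] dr [-0.     0.    -0.028] open 0.034 t 6.0333
```

Request:
jog_arm --targets '[{"delta_pos": [0,0,-0.05],"dr": [0,0,0]},{"delta_pos": [0,0,-0.14],"dr": [0,0,0]},{"delta_pos": [0,0,-0.26],"dr": [0,0,0]},{"delta_pos": [0,0,-0.38],"dr": [0,0,0]},{"delta_pos": [0,0,-0.44],"dr": [0,0,0]},{"delta_pos": [0,0.15,-0.44],"dr": [0,0,0]},{"delta_pos": [0,0.3,-0.44],"dr": [0,0,-0.01]},{"delta_pos": [0,0.45,-0.44],"dr": [0,0,-0.01]},{"delta_pos": [0,0.6,-0.44],"dr": [0,0,-0.02]},{"delta_pos": [0,0.75,-0.44],"dr": [0,0,-0.028]},{"delta_pos": [-0.02,0.9,-0.44],"dr": [0,0,-0.028]},{"delta_pos": [-0.02,1.0,-0.44],"dr": [0,0,-0.028]}]'

```text
time_s: 7.03
ee_pos: [0.5379, 0.0482, 0.2519]
orientation: [0.0, -0.119, 0.993, 0.0]
force: [0.5, 0.2, -0.3]
opening: 0.0341
finger_force: 0.0
```

Request:
jog_arm --fingers -1 --targets '[{"delta_pos": [0,0.15,0],"dr": [0,0,0]},{"delta_pos": [0,0.3,0],"dr": [0,0,0]},{"delta_pos": [0,0.45,0],"dr": [0,0,0]},{"delta_pos": [0,0.6,0],"dr": [0,0,0]},{"delta_pos": [0,0.75,0],"dr": [0,0,0]},{"delta_pos": [0,0.9,0],"dr": [0,0,0]},{"delta_pos": [0,1.0,0],"dr": [0,0,0]},{"delta_pos": [0,1.0,0],"dr": [0,0,0]},{"delta_pos": [0,1.0,0],"dr": [0,0,0]}]'

```text
time_s: 7.78
ee_pos: [0.4793, 0.2896, 0.2513]
orientation: [-0.0, -0.119, 0.993, -0.0]
force: [-0.4, -0.8, -0.3]
opening: 0.0854
finger_force: 0.0
```

```bash
python3 -c "
from h import *
to(.487,.3455,.128,103.6)"
```

```text
at [0.4793 0.2896 0.2513] d [-0.083  0.21   0.493] dr [-0.    -0.     0.001] open 0.0854 t 7.7833
```

Request:
jog_arm --targets '[{"delta_pos": [-0.04,0.1,0],"dr": [0,0,0]},{"delta_pos": [-0.083,0.21,0],"dr": [0,0,0]},{"delta_pos": [-0.083,0.21,0],"dr": [0,0,0]},{"delta_pos": [-0.083,0.21,0.12],"dr": [0,0,0]},{"delta_pos": [-0.083,0.21,0.25],"dr": [0,0,0]},{"delta_pos": [-0.083,0.21,0.38],"dr": [0,0,0]},{"delta_pos": [-0.083,0.21,0.47],"dr": [0,0,0]},{"delta_pos": [-0.083,0.21,0.493],"dr": [0,0,0]},{"delta_pos": [-0.083,0.21,0.493],"dr": [0,0,0]}]'

```text
time_s: 8.53
ee_pos: [0.487, 0.3424, 0.1267]
orientation: [-0.002, -0.117, 0.993, -0.001]
force: [0.4, -0.9, -0.3]
opening: 0.0854
finger_force: 0.0
```

Request:
jog_arm --fingers 1 --targets '[{"delta_pos": [0,0,0],"dr": [0,0,0]},{"delta_pos": [0,0,0],"dr": [0,0,0]},{"delta_pos": [0,0,0],"dr": [0,0,0]},{"delta_pos": [0,0,0],"dr": [0,0,0]},{"delta_pos": [0,0,0],"dr": [0,0,0]},{"delta_pos": [0,0,0],"dr": [0,0,0]},{"delta_pos": [0,0,0],"dr": [0,0,0]},{"delta_pos": [0,0,0],"dr": [0,0,0]}]'

```text
time_s: 9.2
ee_pos: [0.4881, 0.345, 0.1294]
orientation: [0.001, -0.118, 0.993, 0.001]
force: [1.2, 0.3, 5.7]
opening: 0.0216
finger_force: 59.8
```

```bash
python3 -c "
from h import *
to(.5734,-.1605,.298,101)
for n in('scene','side'):
  p,X=grab(n)
  t=np.radians(11);A=np.array([[np.cos(t),np.sin(t)],[-np.sin(t),np.cos(t)]]);pc=A@[.558,-.081]
  P=X.reshape(-1,3);Q=P[:,:2]@A.T-pc
  for lo,hi in((.11,.14),(.155,.165)):
    m=(P[:,2]>lo)&(P[:,2]<hi)&(abs(Q[:,0])<.08)&(Q[:,1]<-.07)&(Q[:,1]>-.152)
    print(n,lo,m.sum(),np.percentile(Q[m],[1,99],axis=0).T.round(3).tolist())
"
```

```text
at [0.4881 0.345  0.1294] d [ 0.142 -2.045 -0.677] dr [0.001 0.001 0.029] open 0.0216 t 9.2
scene 0.11 229 [[-0.052, 0.051], [-0.135, -0.108]]
scene 0.155 465 [[-0.054, 0.05], [-0.135, -0.109]]
side 0.11 377 [[-0.059, 0.045], [-0.137, -0.111]]
side 0.155 567 [[-0.058, 0.046], [-0.136, -0.11]]
```

Request:
jog_arm --targets '[{"delta_pos": [0,0,-0.08],"dr": [0,0,0]},{"delta_pos": [0,0,-0.2],"dr": [0,0,0]},{"delta_pos": [0,0,-0.34],"dr": [0,0,0]},{"delta_pos": [0,0,-0.48],"dr": [0,0,0]},{"delta_pos": [0,0,-0.6],"dr": [0,0,0]},{"delta_pos": [0,0,-0.69],"dr": [0,0,0]},{"delta_pos": [0.02,-0.12,-0.69],"dr": [0,0,0]},{"delta_pos": [0.04,-0.26,-0.69],"dr": [0,0,0.01]},{"delta_pos": [0.06,-0.4,-0.69],"dr": [0,0,0.02]},{"delta_pos": [0.08,-0.55,-0.69],"dr": [0,0,0.029]},{"delta_pos": [0.1,-0.7,-0.69],"dr": [0,0,0.029]},{"delta_pos": [0.12,-0.85,-0.69],"dr": [0,0,0.029]}]'

```text
time_s: 10.3
ee_pos: [0.5078, 0.1291, 0.3002]
orientation: [-0.001, -0.096, 0.995, -0.0]
force: [0.8, -0.2, -1.3]
opening: 0.0212
finger_force: 59.3
```

Request:
jog_arm --targets '[{"delta_pos": [0,-0.14,0],"dr": [0,0,0]},{"delta_pos": [0,-0.28,0],"dr": [0,0,0]},{"delta_pos": [0,-0.42,0],"dr": [0,0,0]},{"delta_pos": [0,-0.56,0],"dr": [0,0,0]},{"delta_pos": [0,-0.7,0],"dr": [0,0,0]},{"delta_pos": [0,-0.82,0],"dr": [0,0,0]},{"delta_pos": [0,-0.9,0],"dr": [0,0,0]},{"delta_pos": [0,-0.95,0],"dr": [0,0,0]},{"delta_pos": [0,-0.95,0],"dr": [0,0,0]},{"delta_pos": [0,-0.95,0],"dr": [0,0,0]}]'

```text
time_s: 11.13
ee_pos: [0.5532, -0.1023, 0.3002]
orientation: [-0.001, -0.095, 0.995, 0.0]
force: [-0.8, -0.1, -0.9]
opening: 0.0211
finger_force: 59.4
```

```bash
python3 -c "
from h import *
to(.5726,-.1561,.143,101)"
```

```text
at [ 0.5532 -0.1023  0.3002] d [-0.036 -0.226  0.629] dr [ 0.001 -0.001 -0.001] open 0.0211 t 11.1333
```

Request:
jog_arm --targets '[{"delta_pos": [-0.02,-0.1,0],"dr": [0,0,0]},{"delta_pos": [-0.036,-0.19,0],"dr": [0,0,0]},{"delta_pos": [-0.036,-0.226,0],"dr": [0,0,0]},{"delta_pos": [-0.036,-0.226,0],"dr": [0,0,0]},{"delta_pos": [-0.036,-0.226,0],"dr": [0,0,0]},{"delta_pos": [-0.036,-0.226,0],"dr": [0,0,0]}]'

```text
time_s: 11.63
ee_pos: [0.5727, -0.1548, 0.301]
orientation: [-0.0, -0.096, 0.995, 0.0]
force: [0.3, -0.5, -1.4]
opening: 0.0215
finger_force: 59.6
```

```bash
python3 -c "
from h import *
to(.5726,-.1561,.143,101)
for n in('scene','side'):
  p,X=grab(n)
  t=np.radians(11);A=np.array([[np.cos(t),np.sin(t)],[-np.sin(t),np.cos(t)]]);pc=A@[.558,-.081]
  P=X.reshape(-1,3);Q=P[:,:2]@A.T-pc
  m=(P[:,2]>.185)&(P[:,2]<.28)&(abs(Q[:,0])<.08)&(Q[:,1]<-.03)&(Q[:,1]>-.152)
  print(n,m.sum(),np.percentile(Q[m],[1,99],axis=0).T.round(3).tolist())
"
```

```text
at [ 0.5727 -0.1548  0.301 ] d [ 0.001 -0.005  0.632] dr [ 0. -0.  0.] open 0.0215 t 11.6333
scene 730 [[-0.048, 0.055], [-0.086, -0.063]]
side 1545 [[-0.055, 0.049], [-0.088, -0.064]]
```

Request:
jog_arm --targets '[{"delta_pos": [0,0,0.06],"dr": [0,0,0]},{"delta_pos": [0,0,0.16],"dr": [0,0,0]},{"delta_pos": [0,0,0.28],"dr": [0,0,0]},{"delta_pos": [0,0,0.4],"dr": [0,0,0]},{"delta_pos": [0,0,0.5],"dr": [0,0,0]},{"delta_pos": [0,0,0.57],"dr": [0,0,0]},{"delta_pos": [0,0,0.61],"dr": [0,0,0]},{"delta_pos": [0,0,0.63],"dr": [0,0,0]},{"delta_pos": [0,0,0.636],"dr": [0,0,0]},{"delta_pos": [0,0,0.638],"dr": [0,0,0]},{"delta_pos": [0,0,0.638],"dr": [0,0,0]}]'

```text
time_s: 12.65
ee_pos: [0.5737, -0.1562, 0.1426]
orientation: [0.001, -0.096, 0.995, -0.0]
force: [-0.8, -0.2, -1.4]
opening: 0.021
finger_force: 59.7
```

Request:
jog_arm --fingers 0.25 --targets '[{"delta_pos": [0,0,0],"dr": [0,0,0]},{"delta_pos": [0,0,0],"dr": [0,0,0]},{"delta_pos": [0,0,0],"dr": [0,0,0]},{"delta_pos": [0,0,0],"dr": [0,0,0]},{"delta_pos": [0,0,0],"dr": [0,0,0]}]'

```text
time_s: 13.07
ee_pos: [0.5732, -0.1562, 0.1416]
orientation: [0.0, -0.095, 0.995, -0.0]
force: [-0.2, 0.2, 0.3]
opening: 0.0321
finger_force: 0.0
```

Request:
jog_arm --targets '[{"delta_pos": [0,0,-0.05],"dr": [0,0,0]},{"delta_pos": [0,0,-0.14],"dr": [0,0,0]},{"delta_pos": [0,0,-0.26],"dr": [0,0,0]},{"delta_pos": [0,0,-0.38],"dr": [0,0,0]},{"delta_pos": [0,0,-0.44],"dr": [0,0,0]},{"delta_pos": [0,0.15,-0.44],"dr": [0,0,0]},{"delta_pos": [0,0.3,-0.44],"dr": [0,0,0]},{"delta_pos": [0,0.45,-0.44],"dr": [0,0,0]},{"delta_pos": [0,0.55,-0.44],"dr": [0,0,0]},{"delta_pos": [0,0.6,-0.44],"dr": [0,0,0]},{"delta_pos": [0,0.6,-0.44],"dr": [0,0,0]},{"delta_pos": [0,0.6,-0.44],"dr": [0,0,0]}]'

```text
time_s: 14.07
ee_pos: [0.5446, -0.0087, 0.2515]
orientation: [0.0, -0.096, 0.995, -0.0]
force: [0.1, -0.3, 0.6]
opening: 0.032
finger_force: 0.0
```

```bash
python3 -c "
from h import *
to(.543,-.0085,.13,101)
p,X=grab('side'); save('e.png',p['frame'])
"
```

```text
at [ 0.5446 -0.0087  0.2515] d [0.006 0.002 0.486] dr [-0.  0.  0.] open 0.032 t 14.0667
```

View pics/e.png

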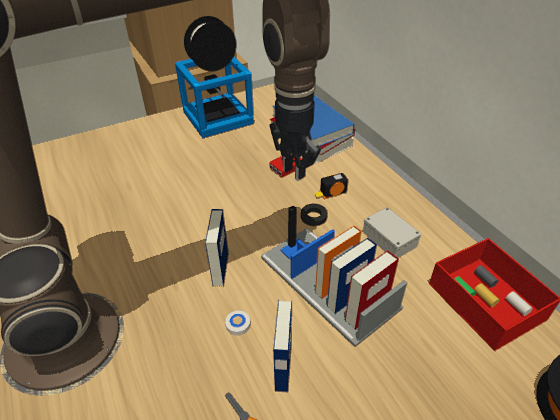

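Side view: red (370,290), blue (350,275) and orange (338,262) all stand upright on the base, with small gaps. The gripper is above the post at (292,228). Pinch it.

Request:
jog_arm --fingers -0.3 --targets '[{"delta_pos": [0,0,0.04],"dr": [0,0,0]},{"delta_pos": [0,0,0.08],"dr": [0,0,0]},{"delta_pos": [0,0,0.16],"dr": [0,0,0]},{"delta_pos": [0,0,0.26],"dr": [0,0,0]},{"delta_pos": [0,0,0.36],"dr": [0,0,0]},{"delta_pos": [0,0,0.46],"dr": [0,0,0]},{"delta_pos": [0,0,0.51],"dr": [0,0,0]},{"delta_pos": [0,0,0.52],"dr": [0,0,0]},{"delta_pos": [0,0,0.52],"dr": [0,0,0]}]'

```text
time_s: 14.87
ee_pos: [0.5434, -0.0096, 0.1194]
orientation: [-0.002, -0.095, 0.995, 0.0]
force: [-0.3, 0.3, 0.2]
opening: 0.0555
finger_force: 0.0
```

Request:
jog_arm --fingers 1 --targets '[{"delta_pos": [0,0,0],"dr": [0,0,0]},{"delta_pos": [0,0,0],"dr": [0,0,0]},{"delta_pos": [0,0,0],"dr": [0,0,0]},{"delta_pos": [0,0,0],"dr": [0,0,0]},{"delta_pos": [0,0,0],"dr": [0,0,0]},{"delta_pos": [0,0,0],"dr": [0,0,0]},{"delta_pos": [0,0,0],"dr": [0,0,0]},{"delta_pos": [0,0,0],"dr": [0,0,0]}]'

```text
time_s: 15.53
ee_pos: [0.5453, -0.0089, 0.1225]
orientation: [0.001, -0.096, 0.995, -0.0]
force: [-0.9, -1.0, 5.2]
opening: 0.0132
finger_force: 59.1
```

Request:
jog_arm --targets '[{"delta_pos": [0,-0.03,0],"dr": [0,0,0]},{"delta_pos": [0,-0.07,0],"dr": [0,0,0]},{"delta_pos": [0,-0.11,0],"dr": [0,0,0]},{"delta_pos": [0,-0.15,0],"dr": [0,0,0]},{"delta_pos": [0,-0.18,0],"dr": [0,0,0]},{"delta_pos": [0,-0.2,0],"dr": [0,0,0]},{"delta_pos": [0,-0.215,0],"dr": [0,0,0]},{"delta_pos": [0,-0.23,0],"dr": [0,0,0]},{"delta_pos": [0,-0.245,0],"dr": [0,0,0]},{"delta_pos": [0,-0.26,0],"dr": [0,0,0]},{"delta_pos": [0,-0.275,0],"dr": [0,0,0]},{"delta_pos": [0,-0.29,0],"dr": [0,0,0]}]'

```text
time_s: 16.53
ee_pos: [0.5592, -0.0796, 0.1225]
orientation: [0.001, -0.096, 0.995, 0.0]
force: [0.3, 3.4, 5.2]
opening: 0.0133
finger_force: 59.2
```

Request:
jog_arm --targets '[{"delta_pos": [0,-0.01,0],"dr": [0,0,0]},{"delta_pos": [0,-0.02,0],"dr": [0,0,0]},{"delta_pos": [0,-0.03,0],"dr": [0,0,0]},{"delta_pos": [0,-0.04,0],"dr": [0,0,0]},{"delta_pos": [0,-0.05,0],"dr": [0,0,0]},{"delta_pos": [0,-0.06,0],"dr": [0,0,0]},{"delta_pos": [0,-0.07,0],"dr": [0,0,0]},{"delta_pos": [0,-0.08,0],"dr": [0,0,0]},{"delta_pos": [0,-0.09,0],"dr": [0,0,0]},{"delta_pos": [0,-0.1,0],"dr": [0,0,0]},{"delta_pos": [0,-0.11,0],"dr": [0,0,0]},{"delta_pos": [0,-0.12,0],"dr": [0,0,0]}]'

```text
time_s: 17.53
ee_pos: [0.5649, -0.1088, 0.1226]
orientation: [0.001, -0.096, 0.995, 0.001]
force: [0.8, 4.5, 6.2]
opening: 0.0133
finger_force: 59.3
```

```bash
python3 -c "
from h import *
to(.5,-.1,.12,101)
p,X=grab('side'); save('f.png',cv2.resize(p['frame'][190:370,230:470],None,fx=3,fy=3))
"
```

```text
at [ 0.5649 -0.1088  0.1226] d [0.248 0.084 0.01 ] dr [0.001 0.002 0.   ] open 0.0133 t 17.5333
```

View pics/f.png

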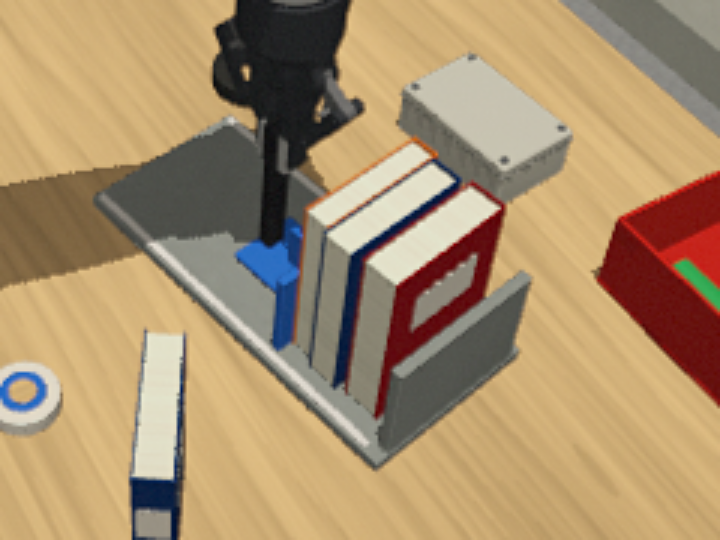

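Books are upright and orange touches blue. Gaps remain at red and the wall, so keep sliding and watch the force.

Request:
jog_arm --targets '[{"delta_pos": [0,-0.007,0],"dr": [0,0,0]},{"delta_pos": [0,-0.014,0],"dr": [0,0,0]},{"delta_pos": [0,-0.021,0],"dr": [0,0,0]},{"delta_pos": [0,-0.028,0],"dr": [0,0,0]},{"delta_pos": [0,-0.035,0],"dr": [0,0,0]},{"delta_pos": [0,-0.042,0],"dr": [0,0,0]},{"delta_pos": [0,-0.049,0],"dr": [0,0,0]},{"delta_pos": [0,-0.056,0],"dr": [0,0,0]},{"delta_pos": [0,-0.062,0],"dr": [0,0,0]},{"delta_pos": [0,-0.068,0],"dr": [0,0,0]}]'

```text
time_s: 18.42
ee_pos: [0.5681, -0.1251, 0.1226]
orientation: [0.001, -0.096, 0.995, 0.001]
force: [-0.4, 4.9, 5.2]
opening: 0.013
finger_force: 59.3
```

Request:
jog_arm --targets '[{"delta_pos": [0,-0.004,0],"dr": [0,0,0]},{"delta_pos": [0,-0.008,0],"dr": [0,0,0]},{"delta_pos": [0,-0.008,0],"dr": [0,0,0]}]'

```text
time_s: 18.67
ee_pos: [0.5685, -0.1272, 0.1226]
orientation: [0.001, -0.096, 0.995, 0.001]
force: [0.2, 3.5, 6.0]
opening: 0.0128
finger_force: 59.2
```

Request:
jog_arm --targets '[{"delta_pos": [0,-0.004,0],"dr": [0,0,0]},{"delta_pos": [0,-0.008,0],"dr": [0,0,0]},{"delta_pos": [0,-0.008,0],"dr": [0,0,0]}]'

```text
time_s: 18.92
ee_pos: [0.5689, -0.1292, 0.1226]
orientation: [0.001, -0.096, 0.995, 0.001]
force: [0.1, 4.4, 6.8]
opening: 0.0128
finger_force: 59.2
```

Request:
jog_arm --targets '[{"delta_pos": [0,-0.005,0],"dr": [0,0,0]},{"delta_pos": [0,-0.01,0],"dr": [0,0,0]},{"delta_pos": [0,-0.015,0],"dr": [0,0,0]},{"delta_pos": [0,-0.015,0],"dr": [0,0,0]}]'

```text
time_s: 19.25
ee_pos: [0.569, -0.1296, 0.1226]
orientation: [0.001, -0.097, 0.995, 0.004]
force: [-2.4, 18.3, 10.0]
opening: 0.0135
finger_force: 59.9
```

Request:
jog_arm --targets '[{"delta_pos": [0,-0.004,0],"dr": [0,0,0]},{"delta_pos": [0,-0.008,0],"dr": [0,0,0]},{"delta_pos": [0,-0.008,0],"dr": [0,0,0]}]'

```text
time_s: 19.5
ee_pos: [0.569, -0.1297, 0.1226]
orientation: [0.001, -0.097, 0.995, 0.006]
force: [-3.4, 25.2, 10.1]
opening: 0.0131
finger_force: 60.3
```

```bash
python3 -c "
from h import *
to(.5,-.1,.12,101)
p,X=grab('side'); save('g.png',cv2.resize(p['frame'][210:370,290:450],None,fx=3.7,fy=3.7))
"
```

```text
at [ 0.569  -0.1297  0.1226] d [0.248 0.17  0.012] dr [0.007 0.002 0.002] open 0.0131 t 19.5
```

View pics/g.png

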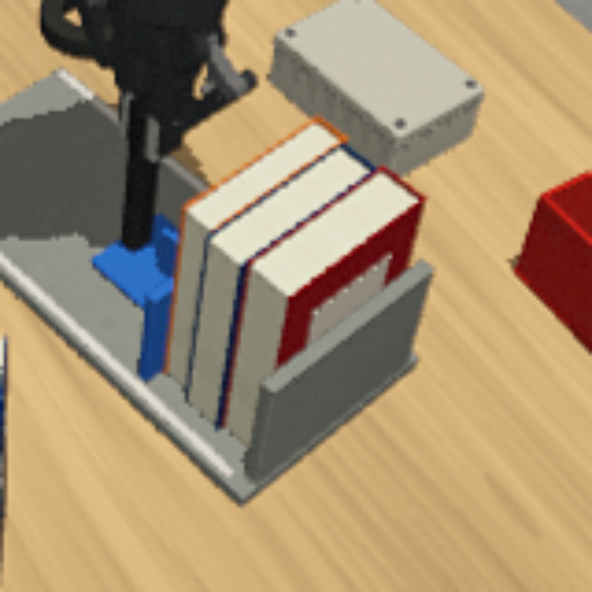

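All three are closed up against the wall and the force has risen to 25 N. Ease the push, release, then rise.

Request:
jog_arm --targets '[{"delta_pos": [0,0.006,0],"dr": [0,0,0]},{"delta_pos": [0,0.012,0],"dr": [0,0,0]},{"delta_pos": [0,0.012,0],"dr": [0,0,0]}]'

```text
time_s: 19.8
ee_pos: [0.569, -0.1297, 0.1226]
orientation: [0.001, -0.097, 0.995, 0.002]
force: [-1.2, 12.0, 7.4]
opening: 0.0133
finger_force: 59.9
```

Request:
jog_arm --fingers -0.2 --targets '[{"delta_pos": [0,0,0],"dr": [0,0,0]},{"delta_pos": [0,0,0],"dr": [0,0,0]},{"delta_pos": [0,0,0],"dr": [0,0,0]},{"delta_pos": [0,0,0],"dr": [0,0,0]},{"delta_pos": [0,0,0],"dr": [0,0,0]},{"delta_pos": [0,0,0],"dr": [0,0,0]}]'

```text
time_s: 20.3
ee_pos: [0.5684, -0.1331, 0.1211]
orientation: [-0.0, -0.095, 0.995, 0.0]
force: [0.4, 0.3, 0.0]
opening: 0.0512
finger_force: 0.0
```

Request:
jog_arm --targets '[{"delta_pos": [0,0,-0.06],"dr": [0,0,0]},{"delta_pos": [0,0,-0.16],"dr": [0,0,0]},{"delta_pos": [0,0,-0.28],"dr": [0,0,0]},{"delta_pos": [0,0,-0.4],"dr": [0,0,0]},{"delta_pos": [0,0.1,-0.5],"dr": [0,0,0]},{"delta_pos": [0,0.25,-0.55],"dr": [0,0,0]},{"delta_pos": [0,0.4,-0.55],"dr": [0,0,0]},{"delta_pos": [0,0.55,-0.55],"dr": [0,0,0]},{"delta_pos": [0,0.65,-0.55],"dr": [0,0,0]},{"delta_pos": [0,0.65,-0.55],"dr": [0,0,0]}]'

```text
time_s: 21.13
ee_pos: [0.5367, 0.0303, 0.2592]
orientation: [0.0, -0.098, 0.995, 0.001]
force: [-0.4, 0.9, -1.0]
opening: 0.0511
finger_force: 0.0
```

```bash
python3 -c "
from h import *
p,X=grab('side'); save('i.png',cv2.resize(p['frame'][170:370,250:450],None,fx=3,fy=3))
t=np.radians(11);A=np.array([[np.cos(t),np.sin(t)],[-np.sin(t),np.cos(t)]]);pc=A@[.558,-.081]
P=X.reshape(-1,3);Q=P[:,:2]@A.T-pc
for lo,hi in((.155,.165),(.086,.094)):
  m=(P[:,2]>lo)&(P[:,2]<hi)&(abs(Q[:,0])<.08)&(Q[:,1]>-.23)&(Q[:,1]<-.09)
  print(lo,np.percentile(Q[m],[1,99],axis=0).T.round(3).tolist())
"
```

```text
0.155 [[-0.057, 0.05], [-0.206, -0.128]]
0.086 [[-0.068, 0.058], [-0.217, -0.121]]
```

View pics/i.png

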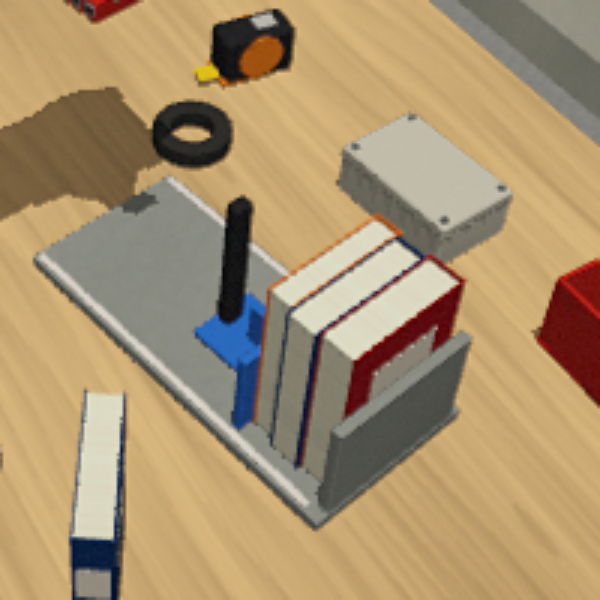

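The books span 78 mm (30+26+22) and stand tight between the wall and the stop. The gripper is clear and the bystanders are untouched.

```bash
python3 -c "
from cell import arm
print(arm.sign_off())"
```

```text
the job is handed in; nothing more can be done
None
```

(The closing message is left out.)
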